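# Run a fingertip along the spice box to shut its row of lids

### The job

The long spice box on the counter has its five flip lids standing open. Run your fingertips lightly along the top of the row, from the end with the ball knob to the plain end, folding the lids down one after the other in that order until all five lie shut flat. Do not pick anything up: the box stays where it stands, and the mug, jar and tin beside it are not to be moved.

Things in the scene. Friction and masses are not known exactly. Their poses are not given: they have to be found in the camera images.
- spice_box: Wooden spice box, loose, about 0.9 kg; 228 mm long (its y), 70 mm wide (x), walls 44 mm high. Origin: centre of its underside, z up. Five flip lids in a row along y at 44 mm pitch, lid 1 at the +y end (which carries a ball knob) to lid 5 at the plain -y end. Shut lids' tops lie 48 mm above the counter. Opening swings a lid's free edge up and back towards the knob end.
- knob (a point): centre of the steel ball knob (20 mm across) on the box's first end, at y = +128 mm, z = 22 mm in the box frame; it stays below the box's top edge. A fingertip moving just above 48 mm height from this end to the plain end folds each lid down in turn.
- lid1 (a joint): Angle (rad) of lid 1 from the knob end: 0 shut flat, 1.57 upright, stop at 1.8. Hinge pin (radius 4 mm, along the box's x) at y = 110 mm, z = 44 mm in the box frame; lid 66 mm wide (x), 4 mm thick, when shut reaching 39 mm from the pin towards -y. Stiff hinge, no spring or catch: turns at about 0.006 N m and stays where it is left.
- lid2 (a joint): Angle (rad) of lid 2 from the knob end: 0 shut flat, 1.57 upright, stop at 1.8. Hinge pin (radius 4 mm, along the box's x) at y = 66 mm, z = 44 mm in the box frame; lid 66 mm wide (x), 4 mm thick, when shut reaching 39 mm from the pin towards -y. Stiff hinge, no spring or catch: turns at about 0.006 N m and stays where it is left.
- lid3 (a joint): Angle (rad) of lid 3 from the knob end: 0 shut flat, 1.57 upright, stop at 1.8. Hinge pin (radius 4 mm, along the box's x) at y = 22 mm, z = 44 mm in the box frame; lid 66 mm wide (x), 4 mm thick, when shut reaching 39 mm from the pin towards -y. Stiff hinge, no spring or catch: turns at about 0.006 N m and stays where it is left.
- lid4 (a joint): Angle (rad) of lid 4 from the knob end: 0 shut flat, 1.57 upright, stop at 1.8. Hinge pin (radius 4 mm, along the box's x) at y = -22 mm, z = 44 mm in the box frame; lid 66 mm wide (x), 4 mm thick, when shut reaching 39 mm from the pin towards -y. Stiff hinge, no spring or catch: turns at about 0.006 N m and stays where it is left.
- lid5 (a joint): Angle (rad) of lid 5 from the knob end: 0 shut flat, 1.57 upright, stop at 1.8. Hinge pin (radius 4 mm, along the box's x) at y = -66 mm, z = 44 mm in the box frame; lid 66 mm wide (x), 4 mm thick, when shut reaching 39 mm from the pin towards -y. Stiff hinge, no spring or catch: turns at about 0.006 N m and stays where it is left.
- mug: white mug, 76 mm across, 85 mm high, with a handle; origin at the centre of its underside. Bystander.
- jar: glass jar with a steel cap, 68 mm across, 85 mm high; origin at the centre of its underside. Bystander.
- tin: round food tin with a paper label, 72 mm across, 100 mm high; origin at the centre of its underside. Bystander.

How it is judged:
By the outcome, as a careful person would: the job done as asked, in the order asked, and still so for the second after the job is handed in, with the robot touching nothing.
It also fails if it takes over 42 s, if anything falls off the work surface, if the arm or the gripper's body presses on something with over 40 N, if the wrist force passes 120 N, or if a joint passes its speed limit or range.

### The arm

A 7-joint arm with a two-finger parallel gripper is mounted at the origin on the work surface. World frame = base frame: x ahead of the robot, y to its left, z up, the work surface at z = 0. Lengths are in m, angles in rad, forces in N, time in s.
With the tool pointing down it reaches from about 0.35 to 0.9 m from the base axis. Payload 8.1 kg.
Tool frame: the origin (TCP) lies on the centre line of the jaws, within the pads' length; the fingertips stand 19 mm ahead of it and the grasp point (between the pads) is the TCP (arm.tip_reach is the distance from the TCP to the fingertips, in m); z points along the fingers, y is the line along which they close (so a half turn about z gives the same grasp; the last joint's range is limited). The gripper opens to 92 mm and grips with 3 to 60 N. Pads are 19 mm wide; open, the fingers measure 130 mm over their backs; the gripper's body (75 mm by 190 mm) begins 47 mm behind the grasp point.
Start: joints at [-1.255, 0.434, 0.025, 1.573, -0.012, 1.134, -0.075], TCP at [0.254, 0.571, 0.216] pointing down, gripper open.
Joint ranges: [-2.62, 2.62], [-0.44, 2.09], [-1.27, 1.32], [0.08, 2.57], [-1.32, 4.46], [0.12, 2], [-2.74, 2.74]. Speed limits (rad/s): [2.22, 2.22, 3.01, 3.01, 3.14, 3.14, 3.14].

### API

Orientations are given as a rotation vector (axis times angle).
In Python, from cell import arm gives the robot as it stands.
- The arm moves only by the tool arm_command, never from a script. Its argument "targets" is a list that holds one entry, the list of rows, each a list of 6 numbers: the shift along the tool's x, y, z in m, then the turn, a rotation vector about the tool's x, y, z in rad. A call has 1 to 10 rows; each row shifts and turns the commanded pose from where the row before left it, along the tool's axes as they then stand; what a row does not reach is not made up. A row lasts 1/8 s, in which the tool goes at most 62.5 mm and 10.7 degrees, less where a joint would pass 70% of its speed; a pose out of reach is approached as far as the arm can. A call with a gripper value outside its range is refused whole. "jaw" is the finger opening in m, from 0 to 0.0918, set as the call begins (left out, the last holds). The fingers move at their own pace and stop on an object; "newtons" is the grip in N (left out, the last holds). Time passes only in rows, so rows that do not move let the fingers close. It gives the time, the measured TCP pose, the force, the opening and the grip force at its end, in the units of the state.
- arm.observe(): the state, without advancing time (a new reading comes with each control period).
- arm.get_image(name): name is "scene" or "top" or "wrist"; returns a dict with "pixels" (400x640x3 uint8, red, green, blue), "z_map" (400x640 float32, m along the optical axis (not along the pixel's ray), 0 where there is no reading), "fx", "fy", "cx", "cy" (pixels), "xyz" and "rotation" of the camera in the world; the wrist camera has in their place "T_tool_cam" (4x4, takes a point from camera to tool coordinates, whose origin is the TCP and whose axes are the flange's). Camera axes: x right, y down, z forward; pixel columns grow to the right and rows downward; lengths in m; the calibration is good to about 2 mm. A picture is of the moment at which its call begins: read the wrist's pose just before it.
- arm.sign_off(): hands the job in; it is judged then, once.
The state is a dict: "clock": time; "joints": joint angles; "dq": joint speeds; "joint_efforts": joint torques, N m; "position": TCP position; "ee_rot": TCP orientation; "force": force on the tool from outside, world axes, zero at the start; "ft_torque": the same for the moment, N m; "width": opening from 0.0 (shut) to 1.0 (fully open); "gripper_force": force on a finger pad.
Only numpy, scipy, OpenCV 4.12 (cv2) and the standard library are available. Lean on these libraries where they do the work, as an engineer would, in place of code of your own. Each camera call takes 0.05 s, during which the arm holds its last target. There are 200 camera calls.

## Working session

There is one attempt and no reset: what is moved stays moved. The work goes in short steps, Python scripts to look and compute and a tool call to move; the robot and the scene stay as the last step left them, time stands still between calls to the robot, and variables do not carry over. Pictures are saved under pics/ and viewed, at most 10 in all, crops included, and the job is handed in when it is done.

Besides the shell and the picture viewer there is one more tool, called after ">>>" by a JSON object that holds its "fn" and its "kwargs", one argument or row to a line. arm_command: Moves the arm, as the interface text tells. Its arguments: {"type":"object","properties":{"targets":{"type":"array","items":{"type":"array","items":{"type":"array","items":{"type":"number"}}}},"jaw":{"type":"number"},"newtons":{"type":"number"}},"required":["targets"]}

```bash
mkdir -p pics; ls
cat > h.py <<'E'
import numpy as np, cv2
from cell import arm
def pts(im):
    z=im["z_map"]; v,u=np.mgrid[:z.shape[0],:z.shape[1]]
    p=np.stack([(u-im["cx"])/im["fx"]*z,(v-im["cy"])/im["fy"]*z,z],-1)
    R=np.array(im["rotation"]); 
    if R.shape!=(3,3): R=cv2.Rodrigues(R)[0]
    return p@R.T+np.array(im["xyz"])
E
python3 - <<'E'
from h import *
s=arm.observe(); print({k:np.round(v,3) for k,v in s.items()})
a=arm.get_image("scene");b=arm.get_image("top")
for n,i in(("scene",a),("top",b)):
    cv2.imwrite(f"pics/{n}.png",i["pixels"][...,::-1]); print(n,i["xyz"],i["rotation"],i["fx"],i["cx"])
    np.savez(f"{n}.npz",P=pts(i),rgb=i["pixels"],z=i["z_map"])
E
```

```text
pics
{'clock': np.float64(0.0), 'joints': array([-1.255,  0.435,  0.025,  1.574, -0.012,  1.134, -0.075]), 'dq': array([ 0.001,  0.   ,  0.   ,  0.001, -0.   , -0.   ,  0.001]), 'joint_efforts': array([ 0.0000e+00, -6.6786e+01,  9.8500e-01, -3.1446e+01, -6.1000e-02,
        4.3000e-02,  0.0000e+00]), 'position': array([0.254, 0.57 , 0.215]), 'ee_rot': array([-6.530e-01, -3.073e+00,  2.000e-03]), 'force': array([0.073, 0.255, 0.267]), 'ft_torque': array([ 0.03 , -0.033, -0.027]), 'gripper_force': np.float64(0.0), 'width': np.float64(1.003)}
scene [1.1545231  0.17420691 0.47585739] [-1.41440605 -1.88701912  0.98995612] 517.3745966931608 318.5636303182036
top [0.4195776  0.050221   0.70835738] [-2.14450051  2.09296343 -0.21452033] 374.63926523329104 322.53900094839616
```

View pics/scene.png

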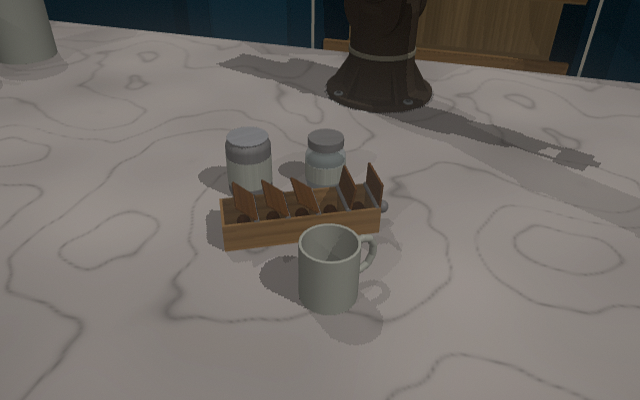

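View pics/top.png

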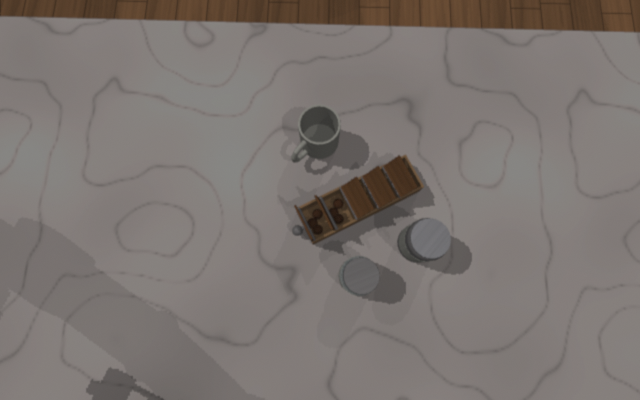

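The scene view shows the box with its ball knob at (384,206), the mug in front at (330,268), and the tin (248,160) and jar (325,158) behind. The top view has the knob at (297,230) and the plain end near (412,172). Lids 1 and 2 stand near upright, and lids 3–5 lean forward. Next I measure the box axis.

```bash
cat > m.py <<'E'
from h import *
for n in("top","scene"):
    d=np.load(n+".npz");P,rgb=d["P"],d["rgb"]; hsv=cv2.cvtColor(rgb,cv2.COLOR_RGB2HSV)
    m=(hsv[...,1]>70)&(hsv[...,0]<25)&(P[...,2]>.015)&(P[...,2]<.12)&(d["z"]>0)&(abs(P[...,0]-.5)<.35)&(abs(P[...,1])<.3)
    Q=P[m]; print(n,m.sum(),"zmax",Q[:,2].max())
    if n=="top":
        # rim: pixels at 40-50mm height
        r=cv2.minAreaRect((Q[:,:2]*1000).astype(np.float32)); print("rect",r)
    k=(296,230) if n=="top" else (384,207)
    w=P[k[1]-8:k[1]+9,k[0]-8:k[0]+9].reshape(-1,3); w=w[(w[:,2]>.012)&(w[:,2]<.04)]; print("knob",len(w),w.mean(0).round(4),w.max(0).round(4))
    for nm,lo,hi in(("walls",.036,.050),):
        S=Q[(Q[:,2]>lo)&(Q[:,2]<hi)]; print(nm,cv2.minAreaRect((S[:,:2]*1000).astype(np.float32)))
    # bystanders
    nb=((hsv[...,1]<=70)&(P[...,2]>.05)&(P[...,2]<.12)&(d["z"]>0)&(abs(P[...,0]-.5)<.35)&(abs(P[...,1])<.3)).astype(np.uint8)
    c,l,st,ce=cv2.connectedComponentsWithStats(nb)
    for i in range(1,c):
        if st[i,4]>150:
            B=P[l==i]; B=B[B[:,2]>B[:,2].max()-.012]; print("obj",ce[i].round(),st[i,4],B.min(0).round(3),B.max(0).round(3))
E
python3 m.py
```

```text
top 3767 zmax 0.08524557695910351
rect ((561.8270263671875, -17.859649658203125), (70.06752014160156, 229.64401245117188), 28.18011474609375)
knob 103 [0.5019 0.0936 0.0282] [0.5114 0.1041 0.0333]
walls ((562.3184204101562, -18.522567749023438), (69.95762634277344, 228.05958557128906), 28.124204635620117)
obj [316. 129.] 930 [0.646 0.021 0.075] [0.721 0.097 0.087]
obj [426. 240.] 1680 [ 0.452 -0.16   0.092] [ 0.518 -0.094  0.104]
obj [359. 276.] 1233 [ 0.393 -0.046  0.078] [0.453 0.013 0.089]
scene 6767 zmax 0.08603827582756568
knob 100 [0.5169 0.099  0.0286] [0.5449 0.1049 0.04  ]
walls ((564.4291381835938, -16.815719604492188), (73.09945678710938, 227.6103515625), 28.208425521850586)
obj [248. 150.] 1959 [ 0.455 -0.161  0.09 ] [ 0.522 -0.093  0.102]
obj [325. 147.] 1249 [ 0.395 -0.046  0.075] [0.455 0.014 0.087]
obj [331. 253.] 3027 [0.647 0.023 0.075] [0.724 0.098 0.087]
```

>>> {"fn": "arm_command", "kwargs": {
  "targets": [
    [[0,0,0,0,0,0.165],[0,0,0,0,0,0.165],[0,0,0,0,0,0.165],[0,0,0,0,0,0.165],[-0.04,0,0,0,0,0],[-0.05,0,0,0,0,0],[-0.05,0,0,0,0,0],[-0.05,0,0,0,0,0],[-0.05,0,0,0,0,0],[-0.05,0,0,0,0,0]]
  ],
  "jaw": 0
}}

```text
clock: 1.35
position: [0.3916, 0.3137, 0.2158]
ee_rot: [-1.614, -2.695, 0.0]
force: [1.5, 0.0, 0.3]
width: 0.009
gripper_force: 0.0
```

```bash
cat > b.py <<'E'
from h import *
s=arm.observe(); R=cv2.Rodrigues(np.array(s["ee_rot"]))[0]; p=np.array(s["position"])
a=np.radians(28.18);yb=np.array([-np.sin(a),np.cos(a),0]);xb=np.array([np.cos(a),np.sin(a),0])
tip=p+R[:,2]*arm.tip_reach-np.array([.562,-.0178,0])
print("t",s["clock"],"p",p.round(4),"tip box xyz",(tip@xb).round(4),(tip@yb).round(4),tip[2].round(4),"F",np.round(s["force"],2),"w",s["width"])
print("toolx.yb",R[:,0]@yb,"toolx.xb",(R[:,0]@xb).round(4),"z",R[:,2].round(4),"q",np.round(s["joints"],2))
g=np.array([.562,-.0178,0])+.165*yb; g[2]=.08+arm.tip_reach
print("to start, tool axes",(R.T@(g-p)).round(4), arm.tip_reach)
E
python3 b.py
```

```text
t 1.35 p [0.3916 0.3137 0.2158] tip box xyz 0.0063 0.3727 0.1968 F [1.52 0.04 0.26] w 0.008687216229559177
toolx.yb 0.9999999926481952 toolx.xb -0.0001 z [-2.e-04 -2.e-04 -1.e+00] q [-1.    0.23  0.26  1.88 -0.07  1.03 -0.21]
to start, tool axes [-0.2077 -0.0063  0.1168] 0.019
```

>>> {"fn": "arm_command", "kwargs": {
  "targets": [
    [[-0.05,-0.0063,0,0,0,0],[-0.05,0,0,0,0,0],[-0.05,0,0,0,0,0],[-0.05,0,0.02,0,0,0],[-0.0077,0,0.04,0,0,0],[0,0,0.04,0,0,0],[0,0,0.016,0,0,0],[0,0,0,0,0,0],[0,0,0,0,0,0]]
  ]
}}

```text
clock: 2.48
position: [0.4841, 0.1295, 0.1006]
ee_rot: [1.613, 2.695, 0.001]
force: [0.0, 1.5, 0.2]
width: 0.006
gripper_force: 0.0
```

```bash
python3 b.py
python3 - <<'E'
from h import *
cv2.imwrite("pics/s2.png",cv2.resize(arm.get_image("scene")["pixels"][80:330,150:470,::-1],(768,600)))
E
```

```text
t 2.475 p [0.4841 0.1295 0.1006] tip box xyz 0.0009 0.1666 0.0816 F [0.01 1.51 0.18] w 0.005830655040669889
toolx.yb 0.999999988624656 toolx.xb -0.0001 z [ 8.e-04  3.e-04 -1.e+00] q [-0.63  0.38  0.35  2.03 -0.18  0.76  0.32]
to start, tool axes [-0.0016 -0.0009  0.0016] 0.019
```

View pics/s2.png

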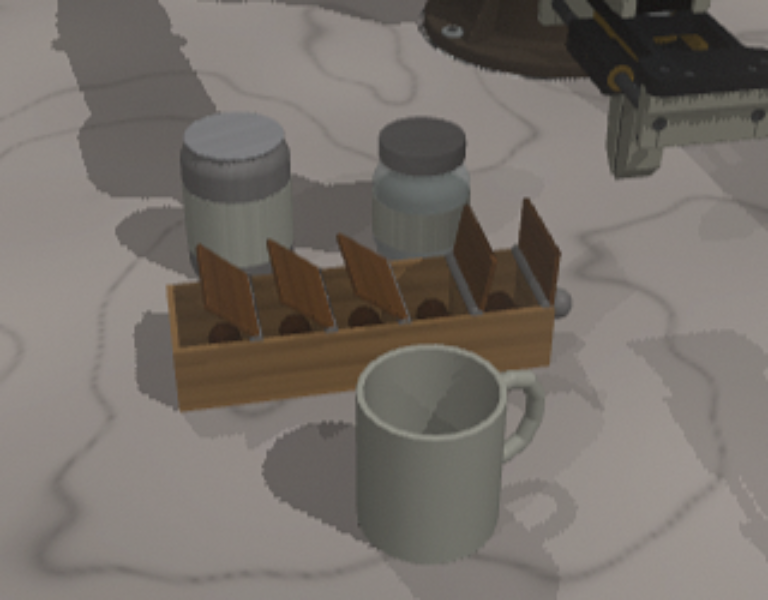

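The crop shows the box undisturbed: lids 1 and 2 near upright, lids 3–5 leaning. A fingertip shows at about (635,175) in the crop. I'll check its position by depth.

Run:
```python
from h import *
im=arm.get_image("scene");P=pts(im)
a=np.radians(28.18);X=np.array([np.cos(a),np.sin(a),0]);Y=np.array([-np.sin(a),np.cos(a),0]);c=np.array([.562,-.0178,0])
Q=P-c; B=np.stack([Q@X,Q@Y,Q[...,2]],-1)
m=(im["z_map"]>0)&(B[...,1]>.145)&(B[...,1]<.26)&(abs(B[...,0])<.13)&(B[...,2]>.06)
for lo in np.arange(.06,.2,.01):
    s=B[m&(B[...,2]>=lo)&(B[...,2]<lo+.01)]
    if len(s): print(round(lo,2),len(s),s.min(0).round(3),s.max(0).round(3))
cv2.imwrite("pics/s3.png",im["pixels"][:300,200:640,::-1])
```

```text
0.11 55 [-0.01   0.155  0.111] [0.013 0.178 0.12 ]
0.12 118 [-0.013  0.155  0.12 ] [0.021 0.178 0.13 ]
0.13 139 [-0.016  0.155  0.13 ] [0.023 0.177 0.14 ]
0.14 77 [-0.017  0.155  0.14 ] [0.021 0.161 0.15 ]
0.15 79 [-0.017  0.155  0.15 ] [0.023 0.158 0.16 ]
0.16 33 [-0.003  0.155  0.16 ] [0.023 0.157 0.167]
0.17 73 [-0.079  0.146  0.177] [0.09  0.202 0.18 ]
0.18 368 [-0.079  0.145  0.18 ] [0.091 0.204 0.19 ]
0.19 316 [-0.08   0.145  0.19 ] [0.091 0.203 0.2  ]
0.2 445 [-0.079  0.145  0.2  ] [0.097 0.204 0.21 ]
```

View pics/s3.png

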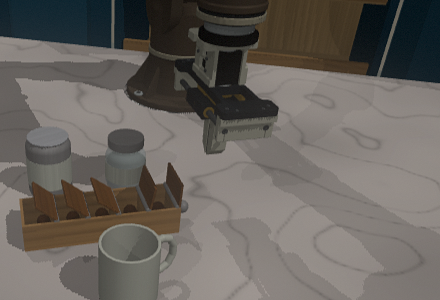

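The gripper is over the knob end as expected in x and y. However, the depth puts the fingertips at z≈0.111, while the state says 0.082. I'll cross-check before descending.

```bash
python3 b.py
python3 - <<'E'
from h import *
a=np.radians(28.18);X=np.array([np.cos(a),np.sin(a),0]);Y=np.array([-np.sin(a),np.cos(a),0]);c=np.array([.562,-.0178,0])
s=arm.observe();w=arm.get_image("wrist");T=np.array(w["T_tool_cam"]);R=cv2.Rodrigues(np.array(s["ee_rot"]))[0]
z=w["z_map"];v,u=np.mgrid[:400,:640];p=np.stack([(u-w["cx"])/w["fx"]*z,(v-w["cy"])/w["fy"]*z,z],-1)
t=p@T[:3,:3].T+T[:3,3]; W=t@R.T+np.array(s["position"])
print(T.round(3)); ok=z>0
print("wrist: world z hist",np.percentile(W[ok][:,2],[1,5,25,50,75,95]).round(4))
n=t[ok&(abs(t[...,0])<.02)&(abs(t[...,1])<.04)]; n=n[n[:,2]<.06]; print("finger in tool frame",len(n),n.min(0).round(3) if len(n) else 0,n.max(0).round(3) if len(n) else 0)
for nm in("scene","top"):
    im=arm.get_image(nm);Q=pts(im)-c;B=np.stack([Q@X,Q@Y,Q[...,2]],-1)
    m=(im["z_map"]>0)&(B[...,1]>.13)&(B[...,1]<.21)&(abs(B[...,0])<.11)&(B[...,2]>.04)
    print(nm,m.sum(),B[m].min(0).round(3),B[m].max(0).round(3))
cv2.imwrite("pics/w.png",w["pixels"][...,::-1])
E
```

```text
t 2.575 p [0.4844 0.1296 0.1009] tip box xyz 0.0012 0.1666 0.0819 F [ 0.11 -0.37 -0.06] w 0.0023669177878325896
toolx.yb 0.9999999641492112 toolx.xb -0.0003 z [ 1.5e-03  7.0e-04 -1.0e+00] q [-0.63  0.38  0.35  2.03 -0.18  0.76  0.32]
to start, tool axes [-0.0016 -0.0012  0.0019] 0.019
[[ 0.    -0.955 -0.297  0.08 ]
 [ 1.     0.001 -0.001 -0.   ]
 [ 0.002 -0.297  0.955 -0.168]
 [ 0.     0.     0.     1.   ]]
wrist: world z hist [-1.900e-03 -1.400e-03 -6.000e-04  1.000e-04  1.877e-01  2.135e-01]
finger in tool frame 2148 [-0.01  -0.031 -0.102] [ 0.02   0.017 -0.009]
scene 9602 [-0.096  0.13   0.111] [0.099 0.207 0.333]
top 75331 [-0.11  0.13  0.19] [0.056 0.21  0.642]
```

View pics/w.png

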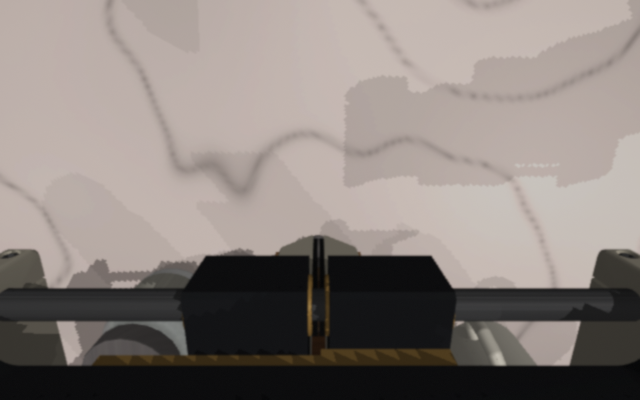

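The wrist view shows the closed black finger blocks at (190–450, 255–355) against the counter. Both depth views put the tips about 10 mm behind the reported TCP, where 19 mm ahead was stated. This spot is clear of the box, so I'll descend part way and check again.

>>> {"fn": "arm_command", "kwargs": {
  "targets": [
    [[0,0,0.008,0,0,0],[0,0,0.008,0,0,0],[0,0,0.008,0,0,0],[0,0,0,0,0,0],[0,0,0,0,0,0]]
  ]
}}

```text
clock: 3.35
position: [0.4838, 0.1293, 0.0759]
ee_rot: [-1.614, -2.695, 0.0]
force: [0.6, 0.6, 0.6]
width: 0.006
gripper_force: 0.0
```

```bash
cat > tip.py <<'E'
from h import *
a=np.radians(28.18);X=np.array([np.cos(a),np.sin(a),0]);Y=np.array([-np.sin(a),np.cos(a),0]);c=np.array([.562,-.0178,0])
im=arm.get_image("scene");Q=pts(im)-c;B=np.stack([Q@X,Q@Y,Q[...,2]],-1)
m=(im["z_map"]>0)&(B[...,1]>.148)&(B[...,1]<.21)&(abs(B[...,0])<.05)&(B[...,2]>.04)&(B[...,2]<.13)
print("lowest",np.sort(B[m][:,2])[:8].round(4)); v,u=np.nonzero(m);print("px rows",v.max(),u[v==v.max()])
R=cv2.Rodrigues(np.array(im["rotation"]))[0] if np.shape(im["rotation"])!=(3,3) else np.array(im["rotation"])
s=arm.observe()
for d in(.019,-.010):
    q=R.T@(np.array(s["position"])-[0,0,d]-np.array(im["xyz"]));print(d,"proj",(im["fx"]*q[0]/q[2]+im["cx"]).round(1),(im["fy"]*q[1]/q[2]+im["cy"]).round(1))
E
python3 b.py; python3 tip.py
```

```text
t 3.35 p [0.4838 0.1293 0.0759] tip box xyz 0.0005 0.1666 0.0569 F [0.64 0.62 0.64] w 0.005560788886154264
toolx.yb 0.9999999975761769 toolx.xb 0.0001 z [-1.e-04 -1.e-04 -1.e+00] q [-0.62  0.42  0.33  2.05 -0.21  0.7   0.33]
to start, tool axes [-0.0016 -0.0005 -0.0231] 0.019
lowest [0.0858 0.0865 0.0867 0.0869 0.0872 0.0873 0.0874 0.0875]
px rows 168 [404 405 406 407 408 409]
0.019 proj 407.5 183.3
-0.01 proj 409.7 166.7
```

The image confirms it: the fingertip bottom is at row 168, which matches tips 10 mm above the TCP (row 166.7) and rules out 19 mm below it (row 183.3). I'll use tip z = TCP z + 0.010.

>>> {"fn": "arm_command", "kwargs": {
  "targets": [
    [[0,0,0.01,0,0,0],[0,0,0.01,0,0,0],[0,0,0.01,0,0,0],[0,0,0.004,0,0,0],[0,0,0,0,0,0],[0,0,0,0,0,0]]
  ]
}}

```text
clock: 4.15
position: [0.4839, 0.1294, 0.0421]
ee_rot: [1.614, 2.695, 0.0]
force: [0.5, 0.8, -0.4]
width: 0.005
gripper_force: 0.0
```

```bash
python3 b.py; python3 tip.py
```

```text
t 4.15 p [0.4839 0.1294 0.0421] tip box xyz 0.0007 0.1666 0.0231 F [ 0.46  0.82 -0.42] w 0.005335306645391893
toolx.yb 0.9999999991765306 toolx.xb -0.0 z [ 3.e-04  1.e-04 -1.e+00] q [-0.6   0.47  0.3   2.08 -0.24  0.62  0.36]
to start, tool axes [-0.0016 -0.0006 -0.0569] 0.019
lowest [0.0532 0.0534 0.0544 0.0549 0.0552 0.0554 0.0555 0.0559]
px rows 187 [402 403 404 405 406 407 408 409]
0.019 proj 405.2 201.7
-0.01 proj 407.2 186.0
```

>>> {"fn": "arm_command", "kwargs": {
  "targets": [
    [[-0.009,0,0,0,0,0],[-0.009,0,0,0,0,0],[-0.009,0,0,0,0,0],[-0.008,0,0,0,0,0],[-0.008,0,0,0,0,0],[-0.008,0,0,0,0,0],[-0.008,0,0,0,0,0],[-0.008,0,0,0,0,0],[-0.008,0,0,0,0,0],[-0.002,0,0,0,0,0]]
  ]
}}

```text
clock: 5.45
position: [0.5204, 0.0607, 0.0419]
ee_rot: [1.615, 2.694, -0.0]
force: [-1.2, 0.4, 0.4]
width: 0.007
gripper_force: 0.1
```

```bash
python3 b.py
python3 - <<'E'
from h import *
cv2.imwrite("pics/s4.png",cv2.resize(arm.get_image("scene")["pixels"][80:330,150:470,::-1],(768,600)))
E
```

```text
t 5.45 p [0.5204 0.0607 0.0419] tip box xyz 0.0004 0.0888 0.0229 F [-1.23  0.39  0.38] w 0.007174737422349589
toolx.yb 0.9999996109596888 toolx.xb 0.0008 z [ 2.e-04 -2.e-04 -1.e+00] q [-0.44  0.5   0.3   2.02 -0.24  0.65  0.51]
to start, tool axes [ 0.0761 -0.0005 -0.0571] 0.019
```

View pics/s4.png

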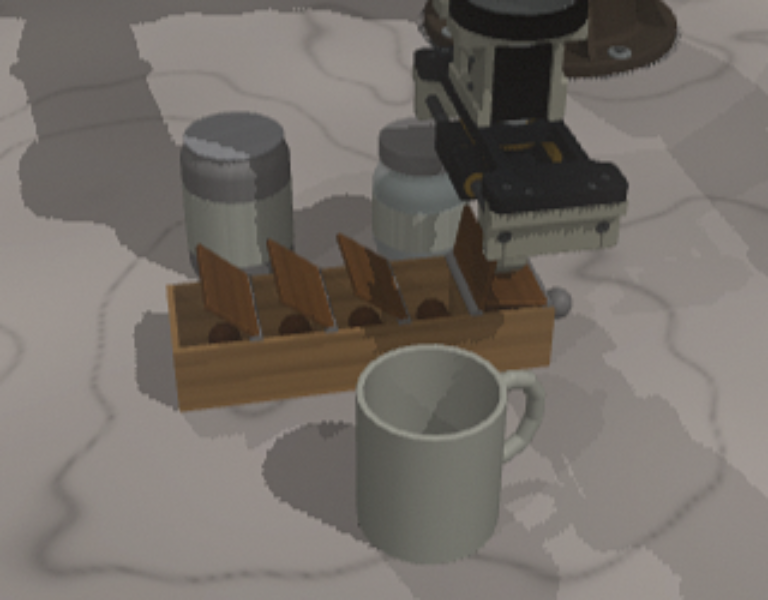

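Lid 1 is folded nearly flat under the fingertips (about 515,285); the box and bystanders have not moved. Next I feel for the shut lid's surface.

>>> {"fn": "arm_command", "kwargs": {
  "targets": [
    [[0,0,0.001,0,0,0],[0,0,0.001,0,0,0],[0,0,0,0,0,0]]
  ]
}}

```text
clock: 5.88
position: [0.5199, 0.0617, 0.0398]
ee_rot: [-1.613, -2.696, 0.0]
force: [-0.1, -0.6, -0.0]
width: 0.003
gripper_force: 0.0
```

>>> {"fn": "arm_command", "kwargs": {
  "targets": [
    [[0,0,0.001,0,0,0],[0,0,0,0,0,0]]
  ]
}}

```text
clock: 6.12
position: [0.52, 0.0615, 0.0389]
ee_rot: [-1.614, -2.696, 0.0]
force: [0.2, -0.0, -0.6]
width: 0.003
gripper_force: 0.0
```

>>> {"fn": "arm_command", "kwargs": {
  "targets": [
    [[0,0,0.001,0,0,0],[0,0,0,0,0,0]]
  ]
}}

```text
clock: 6.38
position: [0.5201, 0.0615, 0.0379]
ee_rot: [-1.614, -2.695, -0.0]
force: [0.2, 0.0, 0.4]
width: 0.004
gripper_force: 0.0
```

```bash
cat > lid.py <<'E'
from h import *
a=np.radians(28.18);X=np.array([np.cos(a),np.sin(a),0]);Y=np.array([-np.sin(a),np.cos(a),0]);c=np.array([.562,-.0178,0])
for nm in ("scene","top"):
    im=arm.get_image(nm);Q=pts(im)-c;B=np.stack([Q@X,Q@Y,Q[...,2]],-1);hsv=cv2.cvtColor(im["pixels"],cv2.COLOR_RGB2HSV)
    br=(im["z_map"]>0)&(hsv[...,1]>70)&(hsv[...,0]<25)&(abs(B[...,0])<.030)
    for i in range(5):
        p=.110-.044*i; out=[]
        for y in (8,16,24,32):
            k=B[br&(abs(B[...,1]-p+y/1000)<.004)][:,2]; k=k[(k>.036)&(k<.09)]
            out.append((len(k),float(np.round(np.median(k)*1000,1)) if len(k) else 0))
        print(nm,i+1,out)
    m=(im["z_map"]>0)&(hsv[...,1]>70)&(hsv[...,0]<25)&(im["z_map"]>0)&(B[...,2]>.036)&(B[...,2]<.05)&(abs(B[...,1])<.2)&(abs(B[...,0])<.06)
    print("rect",cv2.minAreaRect(((B[m])[:,:2]*1000).astype(np.float32)))
E
python3 lid.py; python3 b.py
```

```text
scene 1 [(54, 48.2), (48, 48.3), (50, 48.5), (43, 48.8)]
scene 2 [(20, 40.4), (18, 40.9), (18, 41.2), (15, 40.9)]
scene 3 [(95, 55.4), (99, 61.8), (107, 67.9), (65, 69.3)]
scene 4 [(106, 56.1), (115, 62.8), (117, 69.7), (51, 69.8)]
scene 5 [(118, 56.9), (121, 64.6), (133, 71.5), (18, 43.1)]
rect ((3.4219627380371094, -0.37107086181640625), (227.35475158691406, 73.23916625976562), 89.89606475830078)
top 1 [(0, 0), (0, 0), (0, 0), (0, 0)]
top 2 [(0, 0), (0, 0), (0, 0), (0, 0)]
top 3 [(0, 0), (0, 0), (0, 0), (0, 0)]
top 4 [(0, 0), (28, 64.2), (104, 69.0), (16, 70.7)]
top 5 [(178, 56.5), (191, 63.6), (170, 71.0), (3, 70.4)]
rect ((-0.703582763671875, -77.6067886352539), (69.23625183105469, 73.76825714111328), 0.29606977105140686)
t 6.475 p [0.52   0.0614 0.0379] tip box xyz 0.0004 0.0897 0.0189 F [ 1.36  0.43 -0.07] w 0.005856644022868129
toolx.yb 0.9999999982782892 toolx.xb -0.0 z [-1.e-04  0.e+00 -1.e+00] q [-0.44  0.51  0.3   2.02 -0.24  0.64  0.51]
to start, tool axes [ 0.0753 -0.0004 -0.0611] 0.019
```

>>> {"fn": "arm_command", "kwargs": {
  "targets": [
    [[0,0,0.0005,0,0,0],[0,0,0,0,0,0]]
  ]
}}

```text
clock: 6.72
position: [0.5202, 0.0615, 0.0375]
ee_rot: [1.614, 2.695, 0.0]
force: [0.1, -0.1, 3.6]
width: 0.006
gripper_force: 1.2
```

>>> {"fn": "arm_command", "kwargs": {
  "targets": [
    [[0,0,0.0005,0,0,0],[0,0,0,0,0,0]]
  ]
}}

```text
clock: 6.98
position: [0.5202, 0.0615, 0.0374]
ee_rot: [1.614, 2.695, 0.001]
force: [-2.4, -0.8, 8.5]
width: 0.008
gripper_force: 4.4
```

Contact is at TCP z ≈ 0.0375. I'll back off 0.8 mm and sweep on.

>>> {"fn": "arm_command", "kwargs": {
  "targets": [
    [[0,0,-0.0008,0,0,0],[-0.006,0,0,0,0,0],[-0.007,0,0,0,0,0],[-0.007,0,0,0,0,0],[-0.007,0,0,0,0,0],[-0.007,0,0,0,0,0],[-0.007,0,0,0,0,0],[-0.003,0,0,0,0,0],[0,0,0,0,0,0]]
  ]
}}

```text
clock: 8.1
position: [0.5409, 0.0224, 0.0377]
ee_rot: [-1.614, -2.695, 0.0]
force: [-0.1, -0.3, -1.0]
width: 0.001
gripper_force: 0.0
```

```bash
python3 b.py; python3 lid.py | grep -E "scene|rect"
```

```text
t 8.1 p [0.5409 0.0224 0.0377] tip box xyz 0.0004 0.0454 0.0187 F [-0.07 -0.31 -0.97] w 0.0007357281906039122
toolx.yb 0.9999999357949861 toolx.xb 0.0004 z [-0. -0. -1.] q [-0.35  0.53  0.3   1.98 -0.24  0.66  0.58]
to start, tool axes [ 0.1196 -0.0004 -0.0613] 0.019
scene 1 [(79, 48.0), (72, 48.0), (82, 48.2), (74, 48.1)]
scene 2 [(60, 48.1), (50, 48.2), (51, 48.2), (76, 48.0)]
scene 3 [(93, 55.6), (92, 61.9), (114, 67.7), (58, 69.6)]
scene 4 [(108, 56.0), (110, 62.9), (122, 69.6), (50, 69.4)]
scene 5 [(119, 57.5), (126, 64.9), (134, 71.8), (19, 41.0)]
rect ((2.636951446533203, -0.14168548583984375), (227.5802764892578, 73.72085571289062), 89.99459075927734)
rect ((0.0, 0.0), (0.0, 0.0), 0.0)
```

Lids 1 and 2 read 48 mm and flat, and the box has not shifted. I continue.

>>> {"fn": "arm_command", "kwargs": {
  "targets": [
    [[-0.006,0,0,0,0,0],[-0.007,0,0,0,0,0],[-0.007,0,0,0,0,0],[-0.007,0,0,0,0,0],[-0.007,0,0,0,0,0],[-0.007,0,0,0,0,0],[-0.003,0,0,0,0,0],[0,0,0,0,0,0]]
  ]
}}

```text
clock: 9.2
position: [0.5617, -0.0164, 0.0377]
ee_rot: [1.614, 2.695, -0.0]
force: [0.6, 0.5, 0.3]
width: 0.007
gripper_force: 0.1
```

>>> {"fn": "arm_command", "kwargs": {
  "targets": [
    [[-0.006,0,0,0,0,0],[-0.007,0,0,0,0,0],[-0.007,0,0,0,0,0],[-0.007,0,0,0,0,0],[-0.007,0,0,0,0,0],[-0.007,0,0,0,0,0],[-0.003,0,0,0,0,0],[0,0,0,0,0,0]]
  ]
}}

```text
clock: 10.2
position: [0.5825, -0.0552, 0.0377]
ee_rot: [1.614, 2.695, -0.0]
force: [0.3, 0.2, -0.1]
width: 0.008
gripper_force: 0.1
```

>>> {"fn": "arm_command", "kwargs": {
  "targets": [
    [[-0.006,0,0,0,0,0],[-0.007,0,0,0,0,0],[-0.007,0,0,0,0,0],[-0.007,0,0,0,0,0],[-0.007,0,0,0,0,0],[-0.007,0,0,0,0,0],[-0.003,0,0,0,0,0],[0,0,0,0,0,0]]
  ]
}}

```text
clock: 11.2
position: [0.6033, -0.0939, 0.0377]
ee_rot: [1.614, 2.695, -0.0]
force: [-0.8, 0.2, 0.3]
width: 0.002
gripper_force: 0.1
```

```bash
python3 b.py; python3 lid.py | grep -E "scene|rect"
```

```text
t 11.2 p [ 0.6033 -0.0939  0.0377] tip box xyz 0.0004 -0.0866 0.0187 F [-0.84  0.2   0.25] w 0.0020388101198983437
toolx.yb 0.9999999884104855 toolx.xb 0.0001 z [ 0. -0. -1.] q [-0.13  0.62  0.29  1.81 -0.24  0.76  0.78]
to start, tool axes [ 0.2516 -0.0005 -0.0613] 0.019
scene 1 [(117, 48.0), (111, 48.0), (118, 48.0), (122, 48.0)]
scene 2 [(121, 48.1), (117, 48.1), (125, 48.2), (120, 48.2)]
scene 3 [(122, 48.1), (123, 48.0), (127, 48.1), (126, 48.0)]
scene 4 [(128, 48.4), (102, 48.2), (83, 48.1), (88, 48.2)]
scene 5 [(73, 48.2), (57, 48.4), (59, 48.2), (78, 48.3)]
rect ((4.300952911376953, -0.2574310302734375), (227.10556030273438, 70.32003021240234), 89.62662506103516)
rect ((-0.042903900146484375, 9.551811218261719), (207.30072021484375, 69.8892822265625), 89.94801330566406)
```

>>> {"fn": "arm_command", "kwargs": {
  "targets": [
    [[-0.008,0,0,0,0,0],[-0.01,0,0,0,0,0],[-0.012,0,0,0,0,0],[-0.012,0,0,0,0,0],[-0.012,0,0,0,0,0],[0,0,-0.03,0,0,0],[0,0,-0.05,0,0,0],[0,0,-0.05,0,0,0],[0,0,-0.03,0,0,0],[0,0,0,0,0,0]]
  ]
}}

```text
clock: 12.55
position: [0.6304, -0.1423, 0.2007]
ee_rot: [1.612, 2.691, 0.003]
force: [-0.4, 0.2, 0.1]
width: 0.005
gripper_force: 0.0
```

```bash
python3 b.py; python3 lid.py
python3 - <<'E'
from h import *
im=arm.get_image("scene");np.savez("scene.npz",P=pts(im),rgb=im["pixels"],z=im["z_map"])
im=arm.get_image("top");np.savez("top.npz",P=pts(im),rgb=im["pixels"],z=im["z_map"])
cv2.imwrite("pics/s5.png",cv2.resize(arm.get_image("scene")["pixels"][80:330,150:470,::-1],(768,600)))
E
python3 m.py|grep obj
```

```text
t 12.55 p [ 0.6304 -0.1423  0.2007] tip box xyz 0.0016 -0.1421 0.1817 F [-0.44  0.18  0.1 ] w 0.0045997400813067146
toolx.yb 0.9999952338386313 toolx.xb 0.0003 z [ 5.1e-03 -7.0e-04 -1.0e+00] q [-0.09  0.49  0.35  1.56 -0.18  1.12  0.79]
to start, tool axes [ 0.3074 -0.002   0.1007] 0.019
scene 1 [(114, 48.1), (118, 48.1), (116, 48.2), (122, 48.1)]
scene 2 [(118, 48.0), (121, 48.1), (118, 48.1), (125, 48.1)]
scene 3 [(126, 48.2), (122, 48.2), (122, 48.1), (126, 48.3)]
scene 4 [(130, 48.2), (132, 48.1), (129, 48.2), (133, 48.3)]
scene 5 [(131, 48.4), (134, 48.2), (136, 48.2), (136, 48.2)]
rect ((3.3156814575195312, -0.5178375244140625), (227.07818603515625, 72.4927749633789), 89.91595458984375)
top 1 [(150, 48.1), (148, 47.8), (149, 47.9), (149, 47.9)]
top 2 [(146, 47.9), (145, 47.9), (147, 47.8), (147, 47.7)]
top 3 [(149, 47.8), (142, 48.0), (144, 48.0), (142, 47.8)]
top 4 [(147, 47.8), (139, 48.1), (143, 47.9), (138, 47.7)]
top 5 [(137, 48.0), (140, 47.8), (137, 47.7), (136, 48.0)]
rect ((-0.047924041748046875, -0.6614532470703125), (227.7318572998047, 69.9822998046875), 89.91046905517578)
obj [316. 129.] 928 [0.642 0.021 0.075] [0.721 0.096 0.087]
obj [426. 240.] 1678 [ 0.452 -0.16   0.092] [ 0.518 -0.094  0.104]
obj [359. 276.] 1231 [ 0.393 -0.046  0.077] [0.453 0.013 0.089]
obj [248. 150.] 1958 [ 0.453 -0.159  0.09 ] [ 0.521 -0.092  0.102]
obj [325. 147.] 1238 [ 0.394 -0.045  0.076] [0.457 0.014 0.088]
obj [331. 253.] 3019 [0.647 0.023 0.075] [0.725 0.098 0.087]
```

View pics/s5.png

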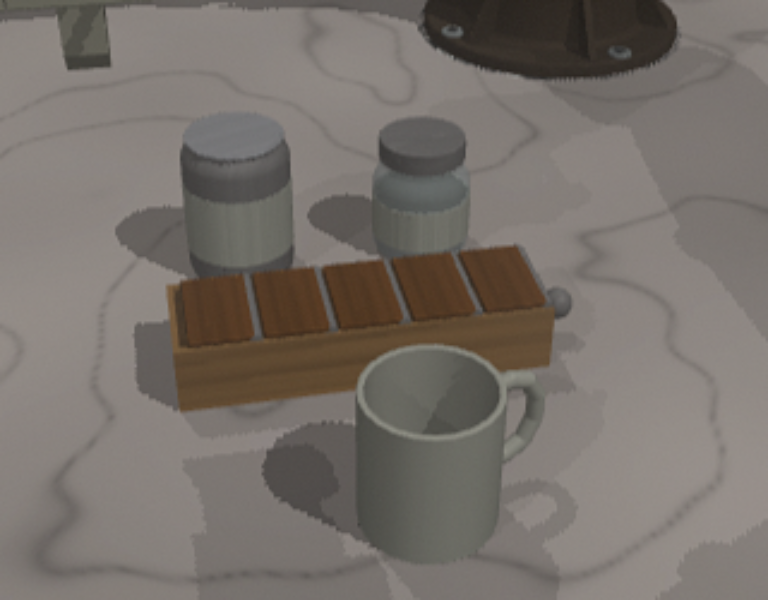

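All five lids lie flat at 48 mm, across (180–545, 250–345) in the crop. The box and bystanders are where they were, and the gripper is clear.

```bash
python3 -c "
from cell import arm
print(arm.sign_off())"
```

```text
the job is handed in; nothing more can be done
None
```

All five lids were folded shut flat in order from the knob end, the box, mug, jar and tin show no measurable movement, and the job was handed in with the arm clear at about 13 s.

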